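# Latch a battery pack into its charging dock

## Robot

A 7-joint arm with a two-finger parallel gripper is mounted at the origin on the work surface. World frame = base frame: x ahead of the robot, y to its left, z up, the work surface at z = 0. Lengths are in m, angles in rad, forces in N, time in s.
With the tool pointing down it reaches from about 0.35 to 0.9 m from the base axis. Payload 7.2 kg.
Tool frame: the origin (TCP) lies midway between the tips of the shut fingers; the grasp point (between the pads) lies 19 mm behind it (r.grip_point_offset is the distance from the TCP to the grasp point, in m); z points along the fingers, y is the direction in which the jaws open and shut (so a half turn about z gives the same grasp; the last joint's range is limited). The gripper opens to 88 mm and grips with 3 to 60 N. Pads are 20 mm wide; open, the fingers measure 115 mm over their backs; the gripper's body (75 mm by 178 mm) begins 61 mm behind the grasp point.
Start: joints at [1.121, 0.411, -0.013, 1.596, 0.006, 1.134, -0.082], TCP at [0.233, -0.58, 0.223] pointing down, gripper open.
Joint ranges: [-2.95, 2.95], [-0.29, 1.99], [-1.47, 1.44], [0.14, 2.54], [-1.03, 4.17], [0.13, 1.85], [-2.86, 2.86]. Speed limits (rad/s): [2.39, 2.39, 3.01, 3.01, 3.14, 3.14, 3.14].

## Interface

Orientations are given as a 3x3 rotation matrix whose columns are the frame's x, y, z axes.
In Python, from station import r, get_image, calibration gives the robot as it stands. The module is installed in compiled form; this text tells all that it offers.
- The arm moves only by the shell command python3 -m pendant 'ROWS' [FORCE]. ROWS is JSON, a list of rows, each a list of 5 numbers: the closure, from 0 (fully open) to 1 (shut), then the shift along the tool's x, y, z in m, then the turn about the tool's z in rad. A call has 1 to 12 rows; each row shifts and turns the commanded pose from where the row before left it, along the tool's axes as they then stand; what a row does not reach is not made up. A row lasts 1/12 s, in which the tool goes at most 41.7 mm and 7.16 degrees, less where a joint would pass 70% of its speed; a pose out of reach is approached as far as the arm can. A call with a gripper value outside its range is refused whole. The fingers move at their own pace and stop on an object; FORCE is the grip in N (left out, the last holds). Time passes only in rows, so rows that do not move let the fingers close. It gives the time, the measured TCP pose, the force and the opening at its end, in the units of the state.
- r.state(): the state, without advancing time (a new reading comes with each control period).
- get_image(name): name is "scene" or "top" or "wrist"; returns the picture (400x640x3 uint8, blue, green, red); there is no depth.
- calibration(name): a dict with "mtx" (3x3 intrinsics, pixels), "R" (3x3) and "t" (3): a world point X has camera coordinates R X + t; the wrist camera has in their place "mount" (4x4, takes a point from camera to tool coordinates, whose origin is the TCP and whose axes are the flange's). Camera axes: x right, y down, z forward; pixel columns grow to the right and rows downward; lengths in m; the calibration is good to about 2 mm. A picture is of the moment at which its call begins: read the wrist's pose just before it. calibration takes no time and is no camera call.
- r.close_job(): hands the job in, once; it reports no verdict.
The state is a dict: "time": time; "qpos": joint angles; "joint_vel": joint speeds; "effort": joint torques, N m; "tool_pos": TCP position; "tcp_rot": TCP orientation; "force": force on the tool from outside, world axes, zero at the start; "ft_torque": the same for the moment, N m; "grip_width": finger opening in m.
Only numpy, scipy, OpenCV 4.12 (cv2) and the standard library are available. Lean on these libraries where they do the work, as an engineer would, in place of code of your own. Each camera call takes 0.05 s, during which the arm holds its last target. There are 200 camera calls.

## Task

Put the big battery pack (the square one with the stepped end, not the small round-topped one) down in the open mouth of the charging dock, terminal step first, then slide it gently along the rails past the sprung catch until the catch clicks shut behind it and holds it against the springy contact pad. Do not force the contacts, let go when it is latched, and leave the other things on the bench as they are.

Things in the scene. Friction and masses are not known exactly. Their poses are not given: they have to be found in the camera images.
- pack: Black battery pack, 0.45 kg. Lower shoe 80 (x) x 70 (y) x 24 mm high; on it an upper body 60 (x) x 56 (y) x 38 mm high, total 62 mm, covering x = -36 to +24 mm: set in 4 mm at the rear (-x), while the front (+x) has a 16 mm step with brass terminals. Origin: centre of the underside, z up. Grip the upper body across y. Push low on the shoe's flat rear face (x = -40): a high push wedges it.
- dock: Fixed charging dock, 267 mm long, for the pack. Origin: on the bench under the middle of the slot; the pack slides in along +x. Smooth channel floor 12 mm above the origin, from the open mouth at x = -165 mm inwards, 75 mm wide (2.5 mm play each side of the pack). Rails 9 mm high, with sloping lead-ins up to 18 mm over the floor at the mouth (x = -165 to -110).
- dock_mouth (a point): Point on the channel floor (12 mm above the bench), at x = -122 mm of the dock: where the pack's origin comes when it is set down from above, front to dock +x, clear of the catch. The floor is open there, nothing overhead.
- dock_lips (a point): Point on the channel floor, middle of the inner part (dock x = -15 to +50 mm). There the side rails are 31 mm high over the floor, with lips (26.5 to 31 mm over it) reaching 6.5 mm inwards over the pack's shoe: the pack can only be slid in there, not lowered in.
- dock_seat (a point): Point on the channel floor at dock x = 0: the latched pack's origin if the head is at its middle setting. A steel head carries the catch and, inmost, a springy contact pad; it is clamped anywhere within 13 mm either way along x; the setting is NOT measured and shifts every distance given for catch and pad. In there (pack origin beyond x = -60 mm) never press the pack on the dock over 35 N.
- pad_line (a point): Point on the channel floor at dock x = +34 mm, where the pack's front meets the pad with the head at middle setting (pack origin then at x = -6 mm). The pad pushes back 3 N at once and 0.5 N more per mm (friction adds some); the catch snaps shut about 8 mm on, and 15 mm on the pad hits a solid stop. Let go between: the pad pushes the pack back about 4 mm onto the catch and there it stays.
- latch (a joint): Angle (rad) of the sprung steel catch on the left (+y) rail, 10 to 23 mm over the floor, a 40 mm lever on an upright pin. 0: shut, tip 11 mm into the channel. The pack's front meets it at pack origin x = -105 mm (head at middle), pushes it to 0.12 to 0.3 while sliding past (2 to 8 N of push); it snaps back to 0 behind the pack's rear face.
- spare: Bystander: small battery, foot 50 x 46 x 18 mm with a round stub 38 mm across on top, 58 mm high in all. Origin: centre of its underside.
- stain_can: Bystander: stain can 90 mm across, 110 mm high. Origin: centre of its underside.
- glue: Bystander: glue bottle 60 mm across, 170 mm high. Origin: centre of its underside.
- tape: Bystander: roll of tape lying flat, 100 mm across, 36 mm high. Origin: centre of its underside.
- jar: Bystander: small jar 52 mm across, 55 mm high. Origin: centre of its underside.
- screwdriver: Bystander: screwdriver lying on the bench. Origin under its middle.
- mallet: Bystander: hammer lying on the bench. Origin under its middle.
Things that resemble listed ones, but are neither listed nor needed, are in the scene too. What is shaped like the pack but green or red is not meant.

How it is judged:
By the outcome, as a careful person would: the job done as asked, in the order asked, and still so for the second after the job is handed in, with the robot touching nothing.
It also fails if it takes over 70 s, if anything falls off the work surface, if the arm or the gripper's body presses on something with over 40 N, if the wrist force passes 120 N, or if a joint passes its speed limit or range.

## Working session

There is one attempt and no reset: what is moved stays moved. The work goes in short steps, Python scripts to look and compute and a shell command to move; the robot and the scene stay as the last step left them, time stands still between calls to the robot, and variables do not carry over. Pictures are saved under pics/ and viewed, about 8 in all and at most 12, crops included, and the job is handed in when it is done.

```bash
mkdir -p pics
python3 - <<'E'
from station import r,get_image,calibration
import cv2
s=r.state();print(s)
for n in("top","scene"):
    cv2.imwrite(f"pics/{n}0.png",get_image(n));c=calibration(n);print(n,c)
print(calibration("wrist"),r.grip_point_offset)
E
```

```text
{'time': 0.0, 'qpos': array([ 1.12080535,  0.41186594, -0.01269061,  1.59701766,  0.00559806,
        1.13426427, -0.08218131]), 'joint_vel': array([ 4.16205073e-04, -8.48976209e-05, -2.04281391e-04,  9.35688813e-04,
        1.00103871e-04, -1.18963270e-03,  8.26520110e-04]), 'effort': array([-1.59218985e-04, -5.87958062e+01,  6.42103348e-01, -2.91074449e+01,
       -5.36876405e-02,  1.82878564e-02,  1.78222358e-04]), 'tool_pos': array([ 0.23263684, -0.57957339,  0.22184113]), 'tcp_rot': array([[ 9.27990328e-01,  3.72603680e-01, -6.70502770e-04],
       [ 3.72604266e-01, -9.27989333e-01,  1.36375473e-03],
       [-1.14079389e-04, -1.51538339e-03, -9.99998845e-01]]), 'force': array([ 0.23720001, -0.47963575,  0.65503429]), 'ft_torque': array([-0.04984152,  0.02036146, -0.01721598]), 'grip_width': 0.08753670149783697}
top {'mtx': array([[375.52224231,   0.        , 317.86503939],
       [  0.        , 375.52224231, 203.4222581 ],
       [  0.        ,   0.        ,   1.        ]]), 'R': array([[ 0.02097227, -0.99951054,  0.02321298],
       [-0.98811017, -0.02425902, -0.15182155],
    
[... 292 characters left out ...]
,  0.96738895, -0.01454035],
       [ 0.8164499 , -0.22143729, -0.53326831],
       [-0.51909764,  0.12298027, -0.84582119]]), 't': array([-0.11350351, -0.4134918 ,  1.65380387])}
{'mtx': array([[308.98193706,   0.        , 320.74796164],
       [  0.        , 308.98193706, 200.48885411],
       [  0.        ,   0.        ,   1.        ]]), 'mount': array([[ 8.12872330e-04, -9.69274050e-01, -2.45982020e-01,
         6.63672936e-02],
       [ 9.99999406e-01,  9.66448953e-04, -5.03622353e-04,
        -3.17436932e-05],
       [ 7.25877144e-04, -2.45981465e-01,  9.69274260e-01,
        -1.62602727e-01],
       [ 0.00000000e+00,  0.00000000e+00,  0.00000000e+00,
         1.00000000e+00]])} 0.0187
```

View pics/top0.png

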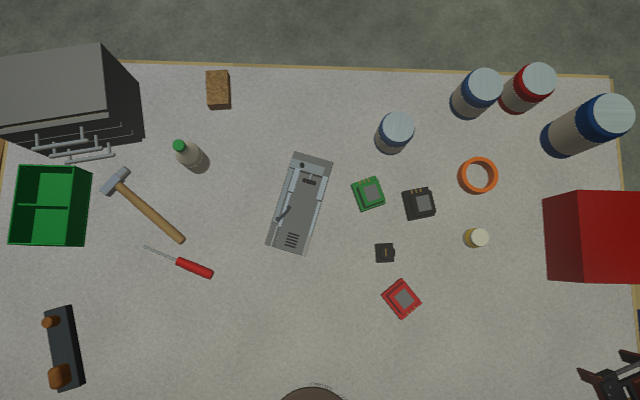

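View pics/scene0.png

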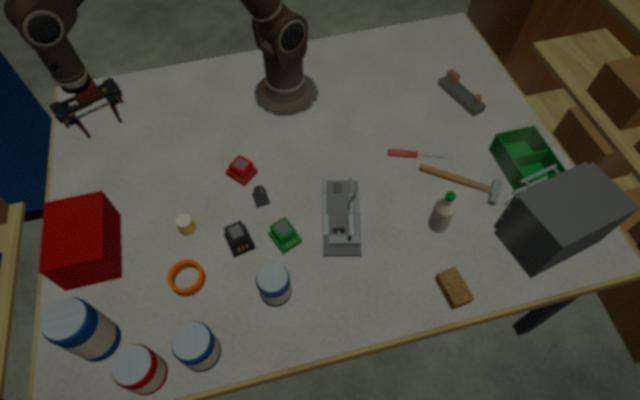

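Candidates in top view: black square (419,203), green (368,193), red (401,299), small black (385,252). The black one at (419,203) fits: it is black, big and square, with brass at its upper end. I'll confirm with one crop that includes the dock.

Run:
```python
from station import get_image
import cv2
im=get_image("top")[140:270,255:445]
cv2.imwrite("pics/crop1.png",cv2.resize(im,None,fx=4.2,fy=4.2,interpolation=cv2.INTER_CUBIC))
```

```text
(no output)
```

View pics/crop1.png

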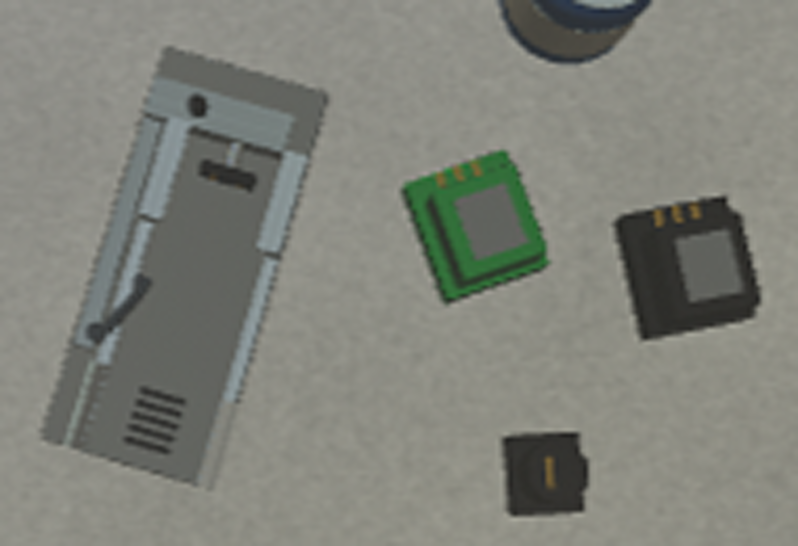

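The crop shows the black pack at about (418,203) in the full picture, with three brass terminals on its far edge: that is the pack. The green one at (368,193) is a decoy. The dock's mouth end is at about (285,250), with the grating at (292,239). The catch pin is at (278,219) and the pad at (309,181).

```bash
cat > h.py <<'E'
import numpy as np,cv2
from station import r,get_image,calibration
def ray(name,uv,z,state=None):
    c=calibration(name);K=c["mtx"]
    d=np.linalg.inv(K)@np.array([uv[0],uv[1],1.])
    if name=="wrist":
        M=c["mount"];s=state;R=s["tcp_rot"]@M[:3,:3];o=s["tcp_rot"]@M[:3,3]+s["tool_pos"]
    else: R=c["R"].T;o=-R@c["t"]
    d=R@d
    return o+d*(z-o[2])/d[2]
def proj(name,X,state=None):
    c=calibration(name);X=np.atleast_2d(X)
    if name=="wrist":
        M=c["mount"];s=state;R=s["tcp_rot"]@M[:3,:3];o=s["tcp_rot"]@M[:3,3]+s["tool_pos"];P=(X-o)@R
    else: P=X@c["R"].T+c["t"]
    p=P@c["mtx"].T;return p[:,:2]/p[:,2:]
E
python3 - <<'E'
from h import *
f=lambda x,y,z:ray("top",(255+x/4.2,140+y/4.2),z)[:2].round(4)
print("dock z=.012",[f(*p,.012) for p in((165,47),(328,95),(42,440),(212,488))])
print("pack",[f(*p,.024) for p in((615,222),(727,198),(643,338),(760,305))])
print("pad",f(228,175,.03),"pin",f(95,332,.035),"tip",f(148,282,.035))
E
```

```text
dock z=.012 [array([0.7229, 0.0637]), array([ 0.6935, -0.0433]), array([0.4661, 0.1329]), array([0.4385, 0.0256])]
pack [array([ 0.6119, -0.2271]), array([ 0.6294, -0.2995]), array([ 0.5379, -0.2439]), array([ 0.5607, -0.3189])]
pad [0.6348 0.0204] pin [0.5324 0.1003] tip [0.5644 0.0685]
```

```bash
python3 -m pendant '[[0,0.015,-0.037,0,0],[0,0.015,-0.037,0,0],[0,0.015,-0.037,0,0],[0,0.015,-0.037,0,0],[0,0.015,-0.037,0,0],[0,0.039,0.003,0,0],[0,0.039,0.003,0,0],[0,0.039,0.003,0,0],[0,0.039,0.003,0,0],[0,0.039,0.003,0,0],[0,0.039,0.003,0,0],[0,0.039,0.003,0,0]]'; python3 -m pendant '[[0,0.039,0.003,0,0],[0,0.039,0.003,0,0],[0,0,0,0,0.1],[0,0,0,0,0.035],[0,0,0,0,0],[0,0,0,0,0]]'
python3 - <<'E'
from h import *
import pickle
s=r.state();im=get_image("wrist");pickle.dump(s,open("w1.pkl","wb"));cv2.imwrite("pics/w1.png",im)
E
```

```text
time: 1.15
tool_pos: [0.4962, -0.2973, 0.2225]
tcp_rot: [[0.928, 0.372, -0.0], [0.372, -0.928, 0.0], [-0.0, -0.0, -1.0]]
force: [-0.3, -0.3, 0.3]
grip_width: 0.0879
time: 1.65
tool_pos: [0.569, -0.2746, 0.2222]
tcp_rot: [[0.969, 0.246, -0.001], [0.246, -0.969, 0.0], [-0.001, -0.0, -1.0]]
force: [0.0, -0.9, 1.7]
grip_width: 0.0876
```

View pics/w1.png

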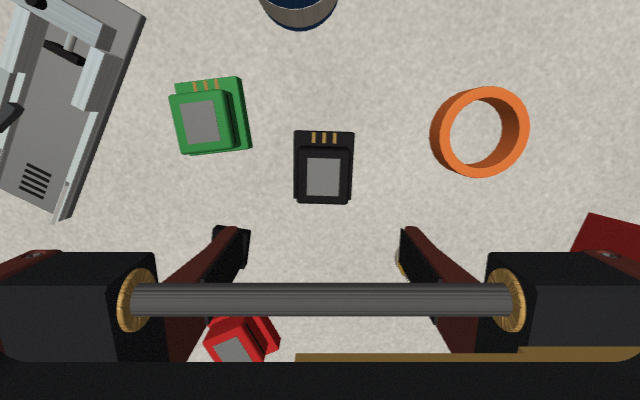

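The wrist view shows the pack at (324,167), brass end upward (away from the base), nearly aligned with the tool. I'll fit its pose to the black silhouette.

```bash
cat > fit.py <<'E'
from h import *
import sys,pickle
from scipy.optimize import minimize
def box(x0,x1,y,z0,z1): return np.array([[a,b,c] for a in(x0,x1) for b in(-y,y) for c in(z0,z1)])
PARTS=[box(-.04,.04,.035,0,.024),box(-.036,.024,.028,.024,.062)]
S=4
def render(p,st,z=0.,name="wrist"):
    x,y,a=p;c,s=np.cos(a),np.sin(a);R=np.array([[c,-s,0],[s,c,0],[0,0,1]])
    m=np.zeros((400*S,640*S),np.uint8)
    for P in PARTS:
        q=proj(name,P@R.T+[x,y,z],st)
        cv2.fillConvexPoly(m,cv2.convexHull(((q+.5)*S-.5).round().astype(np.int32)),255)
    return m
def fit(im,st,p0,z=0.,name="wrist",thr=75):
    big=cv2.resize(im,None,fx=S,fy=S,interpolation=cv2.INTER_LINEAR)
    m=(big.max(2)<thr).astype(np.uint8)*255
    roi=cv2.dilate(render(p0,st,z,name),np.ones((81,81)))
    m&=roi
    cs,_=cv2.findContours(m,cv2.RETR_EXTERNAL,cv2.CHAIN_APPROX_NONE)
    c=max(cs,key=cv2.contourArea);m[:]=0;cv2.drawContours(m,[c],-1,255,-1)
    f=lambda p:1-np.count_nonzero(m&render(p,st,z,name))/np.count_nonzero(m|render(p,st,z,name))
    p0=np.array(p0);sx=np.vstack([p0,p0+[.01,0,0],p0+[0,.01,0],p0+[0,0,.1]])
    o=minimize(f,p0,method="Nelder-Mead",options=dict(initial_simplex=sx,xatol=1e-4,fatol=1e-5))
    return o.x,o.fun,m
E
python3 - <<'E'
from fit import *
s=pickle.load(open("w1.pkl","rb"));im=cv2.imread("pics/w1.png")
for thr in(60,75,90):
    p,e,m=fit(im,s,(.588,-.27,.25),thr=thr);print(thr,p.round(4),np.degrees(p[2]).round(2),e)
R=s["tcp_rot"];d=np.array([p[0]-.006*np.cos(p[2])-s["tool_pos"][0],p[1]-.006*np.sin(p[2])-s["tool_pos"][1],0])
print("shift tool",(R.T@d).round(4),"turn",np.arctan2(R[1,0],R[0,0])-p[2])
E
```

```text
60 [ 0.5853 -0.2727  0.2382] 13.65 0.06420252875857058
75 [ 0.5852 -0.2728  0.2225] 12.75 0.04078545537574563
90 [ 0.5855 -0.2727  0.2018] 11.56 0.032970482073816254
shift tool [ 0.0104  0.0019 -0.    ] turn 0.04646655103963129
```

```bash
python3 -m pendant '[[0,0.0105,0.002,0,0.044],[0,0,0,0.035,0],[0,0,0,0.035,0],[0,0,0,0.035,0],[0,0,0,0.035,0],[0,0,0,0.03,0],[0,0,0,0.02,0],[0,0,0,0,0],[0,0,0,0,0]]' 25; python3 -m pendant '[[1,0,0,0,0],[1,0,0,0,0],[1,0,0,0,0],[1,0,0,0,0],[1,0,0,0,0],[1,0,0,0,0],[1,0,0,0,0],[1,0,0,0,0]]' 25
```

```text
time: 2.45
tool_pos: [0.5791, -0.2742, 0.0322]
tcp_rot: [[0.979, 0.202, -0.002], [0.202, -0.979, 0.001], [-0.002, -0.001, -1.0]]
force: [0.0, -0.4, 1.5]
grip_width: 0.0878
time: 3.12
tool_pos: [0.5804, -0.2742, 0.0335]
tcp_rot: [[0.979, 0.201, 0.001], [0.201, -0.979, -0.0], [0.001, 0.001, -1.0]]
force: [-1.1, 0.9, 6.6]
grip_width: 0.0561
```

```bash
python3 -m pendant '[[1,0,0,-0.02,0],[1,0,0,-0.035,0],[1,0,0,-0.035,0],[1,0,0,-0.035,0],[1,0,0,-0.035,0],[1,0,0,-0.03,0],[1,0,0,-0.03,0],[1,0,0,0,0]]'; python3 -m pendant '[[1,-0.005,-0.036,0,0],[1,-0.005,-0.036,0,0],[1,-0.005,-0.036,0,0],[1,-0.005,-0.036,0,0],[1,-0.005,-0.036,0,0],[1,-0.005,-0.036,0,0],[1,-0.005,-0.036,0,0],[1,-0.005,-0.036,0,0],[1,-0.005,-0.036,0,0],[1,-0.005,-0.036,0,0]]';  python3 -m pendant '[[1,0,0,0,0.116],[1,0,0,0,0.116],[1,0,0,0,0.117],[1,0,0,0,0.117],[1,0,0,0,0],[1,0,0,0,0],[1,0,0,0,0]]'
python3 - <<'E'
from h import *
import pickle
s=r.state();im=get_image("wrist");pickle.dump(s,open("w2.pkl","wb"));cv2.imwrite("pics/w2.png",im)
E
```

```text
time: 3.78
tool_pos: [0.5823, -0.2748, 0.259]
tcp_rot: [[0.98, 0.201, 0.008], [0.201, -0.98, -0.003], [0.007, 0.005, -1.0]]
force: [1.1, -0.1, -2.4]
grip_width: 0.056
time: 4.62
tool_pos: [0.4568, 0.0697, 0.2513]
tcp_rot: [[0.98, 0.201, -0.002], [0.201, -0.98, -0.0], [-0.002, 0.0, -1.0]]
force: [0.6, 0.2, -3.9]
grip_width: 0.0559
time: 5.2
tool_pos: [0.4581, 0.0684, 0.2519]
tcp_rot: [[0.967, -0.256, -0.001], [-0.256, -0.967, -0.0], [-0.001, 0.0, -1.0]]
force: [0.0, 0.9, -2.6]
grip_width: 0.0563
```

View pics/w2.png

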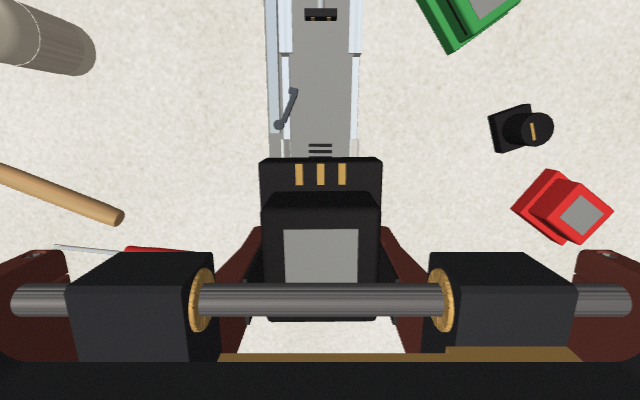

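The wrist view shows the pack held straight, front toward the dock. The dock channel runs up columns about 290–352, with the catch pin at (279,125), its tip at (294,91), the grating at (320,150) and the pad at (320,15). One enlargement for precise lines.

Run:
```python
import cv2
im=cv2.imread("pics/w2.png")[0:160,250:390]
im=cv2.convertScaleAbs(im,alpha=1.0)
cv2.imwrite("pics/w2c.png",cv2.resize(im[40:160],None,fx=5,fy=5,interpolation=cv2.INTER_CUBIC))
```

```text
(no output)
```

View pics/w2c.png

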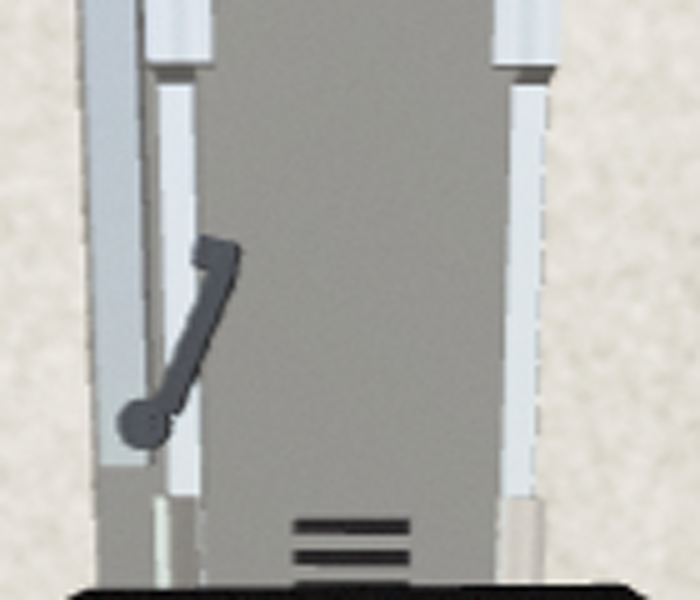

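Run:
```python
from h import *
import pickle
s=pickle.load(open("w2.pkl","rb"))
w=lambda x,y,z:ray("wrist",((x+.5)/5+250-.5,(y+.5)/5+40-.5),z,s)[:2]
P={}
for n,a,b,z in(("railnear",(201,495),(500,495),.019),("railfar",(195,85),(511,85),.019),("lip",(213,65),(493,65),.043)):
    A,B=w(*a,z),w(*b,z);P[n]=(A+B)/2;d=B-A
    print(n,P[n].round(4),"w",np.linalg.norm(d).round(4),"yaw from cross",np.degrees(np.arctan2(d[0],-d[1])).round(2)*-1)
d=P["lip"]-P["railnear"];print(np.linalg.norm(d),np.degrees(np.arctan2(d[1],d[0])))
d2=P["railfar"]-P["railnear"];print(np.degrees(np.arctan2(d2[1],d2[0])))
tip,pin=w(235,250,.03),w(145,425,.037);
yaw=np.arctan2(s["tcp_rot"][1,0],s["tcp_rot"][0,0]);print("tool yaw",np.degrees(yaw))
for a in(d,):
    u=a/np.linalg.norm(a);o=(P["railnear"]+.110*u+P["lip"]+.015*u)/2;n=np.array([-u[1],u[0]])
    print("origin",o,"mouth",o-.122*u,"tip",(tip-o)@u,(tip-o)@n,"pin",(pin-o)@u,(pin-o)@n)
im=cv2.imread("pics/w2.png")
```

```text
railnear [0.5027 0.0578] w 0.0752 yaw from cross 14.81
railfar [0.5945 0.0329] w 0.0746 yaw from cross 14.81
lip [0.594  0.0329] w 0.0619 yaw from cross 14.81
0.09462550900175999 -15.241341122611678
-15.212715608362135
tool yaw -14.85540609141327
origin [0.60868009 0.02895089] mouth [0.49097119 0.06102291] tip -0.0528416103293991 0.027520805834538996 pin -0.09292797322180045 0.048816831992366055
```

Run:
```python
from h import *
import pickle
s=pickle.load(open("w2.pkl","rb"));R=s["tcp_rot"]
for uv in((260,158),(382,158),(269,195),(375,195)):
    z=.2424 if uv[1]==158 else .2804
    X=ray("wrist",uv,z,s);print(uv,(R.T@(X-s["tool_pos"])).round(4))
im=cv2.imread("pics/w2.png").max(2)
print(im[150:164,325],im[157:162:2,254:264],im[157:162:2,378:388])
# required TCP
u=np.array([np.cos(np.radians(-15.2)),np.sin(np.radians(-15.2))]);o=np.array([.60868,.02895])
t=o-.124*u-.006*u;st=r.state();d=np.r_[t,0]-np.r_[st["tool_pos"][:2],0];print(t,(st["tcp_rot"].T@d).round(4),st["tool_pos"])
```

```text
(260, 158) [ 0.047  -0.0336  0.0095]
(382, 158) [0.0471 0.0342 0.0095]
(269, 195) [ 0.0348 -0.0229 -0.0285]
(375, 195) [ 0.0349  0.0244 -0.0285]
[ 40  41  41 122 148 148  70  24  17  19  15  20  30  36] [[227 226 225 225 223 224 227 228 228 227]
 [225 227 230 230 229 226 225 227 229 163]
 [228 228 228 228 227 227 160  69  18  20]] [[227 230 229 227 226 226 225 224 223 222]
 [ 63 165 222 226 226 229 229 226 227 226]
 [ 26  28  28  62 209 229 226 225 224 226]]
[0.48322786 0.06303459] [ 0.0255 -0.0012 -0.    ] [0.45824328 0.0684209  0.25216099]
```

```bash
python3 -m pendant '[[1,0.0255,-0.0012,0,0.006],[1,0,0,0.035,0],[1,0,0,0.035,0],[1,0,0,0.035,0],[1,0,0,0.035,0],[1,0,0,0.03,0],[1,0,0,0,0],[1,0,0,0,0],[1,0,0,0,0]]'
python3 - <<'E'
from h import *
s=r.state();R=s["tcp_rot"];print(s["tool_pos"],np.degrees(np.arctan2(R[1,0],R[0,0])))
u=np.array([np.cos(np.radians(-15.2)),np.sin(np.radians(-15.2))]);o=np.array([.60868,.02895])
d=s["tool_pos"][:2]-o;print("pack origin dock",d@u+.0065,d@np.array([-u[1],u[0]]))
cv2.imwrite("pics/w3.png",get_image("wrist")[60:380,160:480])
E
```

```text
time: 6.0
tool_pos: [0.4845, 0.0633, 0.084]
tcp_rot: [[0.964, -0.265, 0.002], [-0.265, -0.964, 0.0], [0.001, -0.001, -1.0]]
force: [1.1, 0.0, -3.0]
grip_width: 0.0562
[0.48450767 0.06334591 0.08403191] -15.371957667543214
pack origin dock -0.12234658528183157 0.0006359809569388622
```

View pics/w3.png

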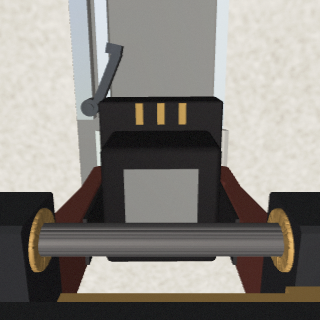

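The pack sits centred between the lead-ins at (100–222, 97) in the crop, clear of the catch. Lowering it now.

```bash
python3 -m pendant '[[1,-0.0015,0.0004,0,-0.003],[1,0,0,0.015,0],[1,0,0,0.012,0],[1,0,0,0.006,0],[1,0,0,0,0],[1,0,0,0,0]]';python3 -m pendant '[[1,0,0,0.002,0],[1,0,0,0.002,0],[1,0,0,0,0],[1,0,0,0,0]]'
```

```text
time: 6.55
tool_pos: [0.4823, 0.0632, 0.0504]
tcp_rot: [[0.965, -0.263, 0.001], [-0.263, -0.965, 0.0], [0.001, -0.0, -1.0]]
force: [0.6, 0.1, -3.1]
grip_width: 0.0556
time: 6.88
tool_pos: [0.482, 0.0631, 0.0458]
tcp_rot: [[0.965, -0.263, 0.0], [-0.263, -0.965, -0.0], [0.0, -0.0, -1.0]]
force: [-0.4, 0.0, -3.0]
grip_width: 0.0561
```

```bash
python3 -m pendant '[[1,0,0,0.001,0],[1,0,0,0,0],[1,0,0,0,0]]';python3 -m pendant '[[1,0,0,0.001,0],[1,0,0,0,0],[1,0,0,0,0]]'
```

```text
time: 7.13
tool_pos: [0.4823, 0.063, 0.0454]
tcp_rot: [[0.965, -0.263, 0.001], [-0.263, -0.965, -0.0], [0.001, 0.0, -1.0]]
force: [-1.6, -1.0, 4.9]
grip_width: 0.0559
time: 7.38
tool_pos: [0.4824, 0.063, 0.0453]
tcp_rot: [[0.965, -0.263, 0.001], [-0.263, -0.965, -0.001], [0.002, 0.0, -1.0]]
force: [-5.2, -0.7, 17.7]
grip_width: 0.0557
```

```bash
python3 -m pendant '[[1,0,0,-0.0015,0],[0,0,0,0,0],[0,0,0,0,0],[0,0,0,0,0],[0,0,0,0,0],[0,0,0,-0.02,0],[0,0,0,-0.03,0],[0,0,0,-0.02,0],[1,-0.03,0,0,0],[1,-0.03,0,0,0],[1,0,0,0,0],[1,0,0,0,0]]'; python3 -m pendant '[[1,0,0,0,0],[1,0,0,0,0],[1,0,0,0,0],[1,0,0,0,0],[1,0,0,0,0],[1,0,0,0,0]]'
python3 - <<'E'
from h import *
s=r.state();u=np.array([np.cos(np.radians(-15.2)),np.sin(np.radians(-15.2))]);o=np.array([.60868,.02895])
d=s["tool_pos"][:2]-o;print("TCP dock",d@u,d@np.array([-u[1],u[0]]),s["tool_pos"])
cv2.imwrite("pics/w4.png",get_image("wrist")[0:400,100:540])
E
```

```text
time: 8.38
tool_pos: [0.4231, 0.079, 0.1153]
tcp_rot: [[0.965, -0.262, 0.0], [-0.262, -0.965, -0.0], [0.0, 0.0, -1.0]]
force: [0.0, -0.4, -0.2]
grip_width: 0.0646
time: 8.88
tool_pos: [0.4241, 0.0788, 0.115]
tcp_rot: [[0.965, -0.263, -0.0], [-0.263, -0.965, 0.0], [-0.0, 0.0, -1.0]]
force: [0.0, -0.0, 0.5]
grip_width: 0.0245
TCP dock -0.19114074888721058 -0.00030999022550979867 [0.42414475 0.07876589 0.11496656]
```

View pics/w4.png

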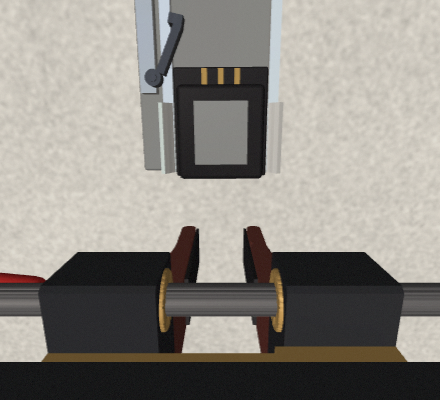

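The pack lies square in the mouth, rear edge at about (222,177) in the crop, and the catch is shut. The fingers are clear behind it. Closing them and going down behind.

```bash
python3 -m pendant '[[1,0,0,0,0],[1,0,0,0,0],[1,0,0,0,0],[1,0,0,0.03,0],[1,0,0,0.03,0],[1,0,0,0.03,0],[1,0,0,0.004,0],[1,0,0,0,0],[1,0,0,0,0]]'; python3 -m pendant '[[1,0.004,0,0,0],[1,0.002,0,0,0],[1,0,0,0,0],[1,0,0,0,0]]'
```

```text
time: 9.68
tool_pos: [0.4243, 0.0791, 0.0218]
tcp_rot: [[0.965, -0.263, -0.0], [-0.263, -0.965, 0.0], [-0.0, -0.0, -1.0]]
force: [1.0, -0.4, 0.0]
grip_width: 0.0004
time: 10.02
tool_pos: [0.4306, 0.0772, 0.022]
tcp_rot: [[0.965, -0.264, 0.002], [-0.264, -0.965, 0.0], [0.002, -0.001, -1.0]]
force: [-0.9, -0.1, -0.2]
grip_width: 0.0004
```

```bash
for i in 1 2; do :; done; python3 -m pendant '[[1,0.002,0,0,0],[1,0.002,0,0,0],[1,0.002,0,0,0],[1,0.002,0,0,0],[1,0.002,0,0,0],[1,0.002,0,0,0],[1,0.002,0,0,0],[1,0.002,0,0,0]]'; python3 -m pendant '[[1,0.002,0,0,0],[1,0.002,0,0,0],[1,0.002,0,0,0],[1,0.002,0,0,0],[1,0.002,0,0,0],[1,0.002,0,0,0]]'
```

```text
time: 10.68
tool_pos: [0.4451, 0.073, 0.021]
tcp_rot: [[0.965, -0.263, -0.001], [-0.263, -0.965, -0.0], [-0.0, 0.0, -1.0]]
force: [-0.3, 0.6, 0.9]
grip_width: 0.0007
time: 11.18
tool_pos: [0.4565, 0.0697, 0.021]
tcp_rot: [[0.965, -0.263, -0.001], [-0.263, -0.965, -0.0], [-0.001, 0.001, -1.0]]
force: [-2.7, 0.7, 0.6]
grip_width: 0.0005
```

```bash
python3 -m pendant '[[1,0.0025,0,0,0],[1,0.0025,0,0,0],[1,0.0025,0,0,0],[1,0.0025,0,0,0],[1,0.0025,0,0,0],[1,0.0025,0,0,0],[1,0.0025,0,0,0],[1,0.0025,0,0,0]]'; python3 -m pendant '[[1,0.0025,0,0,0],[1,0.0025,0,0,0],[1,0.0025,0,0,0],[1,0.0025,0,0,0],[1,0.0025,0,0,0],[1,0.0025,0,0,0]]'
python3 - <<'E'
from h import *
s=r.state();u=np.array([np.cos(np.radians(-15.2)),np.sin(np.radians(-15.2))]);o=np.array([.60868,.02895])
d=s["tool_pos"][:2]-o;print("TCP dock",d@u,d@np.array([-u[1],u[0]]))
cv2.imwrite("pics/w5.png",cv2.resize(get_image("wrist")[0:250,200:440],None,fx=2.4,fy=2.4,interpolation=2))
E
```

```text
time: 11.85
tool_pos: [0.4764, 0.0646, 0.0211]
tcp_rot: [[0.965, -0.263, 0.0], [-0.263, -0.965, -0.0], [0.0, -0.0, -1.0]]
force: [-2.1, -0.1, -0.7]
grip_width: 0.0002
time: 12.35
tool_pos: [0.4908, 0.0605, 0.0212]
tcp_rot: [[0.965, -0.263, -0.0], [-0.263, -0.965, -0.0], [0.0, 0.0, -1.0]]
force: [-1.7, -0.5, -0.2]
grip_width: 0.0003
TCP dock -0.1220353236365934 -0.0004342643877757411
```

View pics/w5.png

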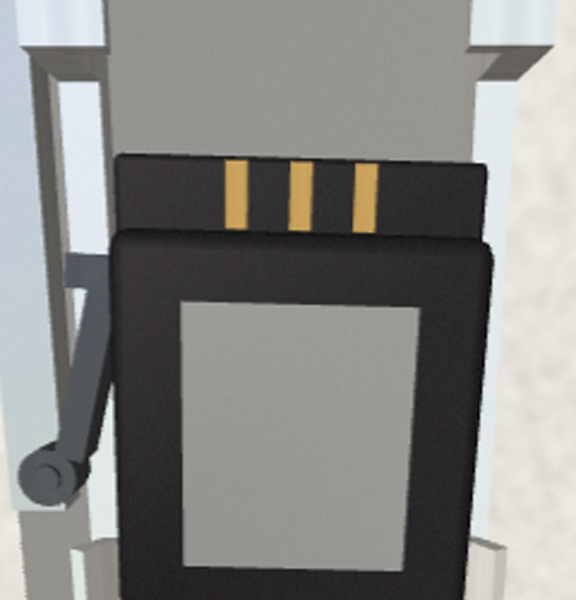

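The catch is bent aside at (110,330) along the pack's left side and the push takes about 2 N. The pack is turned roughly 1.5° clockwise, so I'll shift the push slightly to the right.

```bash
python3 -m pendant '[[1,0.002,0.003,0,0],[1,0.002,0.003,0,0],[1,0.002,0,0,0],[1,0.002,0,0,0],[1,0.002,0,0,0],[1,0.002,0,0,0],[1,0.002,0,0,0],[1,0.002,0,0,0]]'; python3 -m pendant '[[1,0.002,0,0,0],[1,0.002,0,0,0],[1,0.002,0,0,0],[1,0.002,0,0,0],[1,0.002,0,0,0],[1,0.002,0,0,0]]'
python3 - <<'E'
from h import *
s=r.state();u=np.array([np.cos(np.radians(-15.2)),np.sin(np.radians(-15.2))]);o=np.array([.60868,.02895])
d=s["tool_pos"][:2]-o;print("TCP dock",d@u,d@np.array([-u[1],u[0]]),s["force"][:2]@u)
cv2.imwrite("pics/w6.png",cv2.resize(get_image("wrist")[0:250,200:440],None,fx=2.4,fy=2.4,interpolation=2))
E
```

```text
time: 13.07
tool_pos: [0.5046, 0.0505, 0.0212]
tcp_rot: [[0.965, -0.263, -0.0], [-0.263, -0.965, -0.0], [-0.0, 0.0, -1.0]]
force: [-2.7, 0.1, 2.3]
grip_width: 0.0004
time: 13.57
tool_pos: [0.5162, 0.0475, 0.0211]
tcp_rot: [[0.965, -0.263, -0.0], [-0.263, -0.965, -0.0], [0.0, 0.0, -1.0]]
force: [-2.5, 0.7, 0.4]
grip_width: 0.0006
TCP dock -0.09412154903783547 -0.006396797523938014 -2.605701966582742
```

View pics/w6.png

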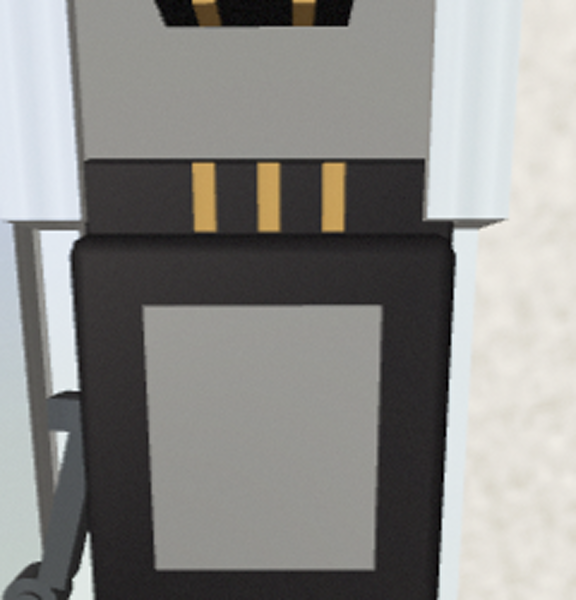

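The pack is now square in the channel with its front under the lips; the pad's near edge is at (258,26) in the crop. I'll compute the remaining gap.

Run:
```python
from h import *
s=r.state();u=np.array([np.cos(np.radians(-15.2)),np.sin(np.radians(-15.2))]);o=np.array([.60868,.02895])
f=lambda x,y,z:((ray("wrist",(200+x/2.4,y/2.4),z,s)[:2]-o)@u).round(4)
print("front",f(258,158,.036),"lip",f(70,220,.043),"pad",[f(258,26,z) for z in(.02,.03,.036)],"tip far",f(65,393,.035),"pin",f(35,590,.037))
```

```text
front -0.003 lip -0.0145 pad [np.float64(0.0238), np.float64(0.0207), np.float64(0.0188)] tip far -0.0467 pin -0.0883
```

```bash
python3 -m pendant '[[1,0.002,0,0,0],[1,0.002,0,0,0],[1,0.002,0,0,0],[1,0.002,0,0,0],[1,0.002,0,0,0],[1,0.002,0,0,0],[1,0.002,0,0,0],[1,0.002,0,0,0],[1,0.002,0,0,0],[1,0.002,0,0,0]]'; for k in 1; do python3 -m pendant '[[1,0.001,0,0,0],[1,0.001,0,0,0]]'; done;  python3 -m pendant '[[1,0.001,0,0,0],[1,0.001,0,0,0]]'; python3 -m pendant '[[1,0.001,0,0,0],[1,0.001,0,0,0]]'
```

```text
time: 14.45
tool_pos: [0.5355, 0.0422, 0.0211]
tcp_rot: [[0.965, -0.263, 0.0], [-0.263, -0.965, -0.0], [0.0, 0.0, -1.0]]
force: [-1.3, -0.8, 0.0]
grip_width: 0.0003
time: 14.62
tool_pos: [0.5373, 0.0417, 0.0211]
tcp_rot: [[0.965, -0.263, -0.0], [-0.263, -0.965, -0.0], [-0.0, 0.0, -1.0]]
force: [-0.9, -0.5, 0.3]
grip_width: 0.0006
time: 14.78
tool_pos: [0.5392, 0.0413, 0.0211]
tcp_rot: [[0.965, -0.263, -0.0], [-0.263, -0.965, 0.0], [-0.0, 0.0, -1.0]]
force: [-2.4, 0.2, -0.0]
grip_width: 0.0004
time: 14.95
tool_pos: [0.5411, 0.0407, 0.0211]
tcp_rot: [[0.965, -0.263, -0.0], [-0.263, -0.965, -0.0], [-0.0, 0.0, -1.0]]
force: [-1.3, -0.7, -0.7]
grip_width: 0.0
```

```bash
python3 -m pendant '[[1,0.001,0,0,0],[1,0.001,0,0,0]]';python3 -m pendant '[[1,0.001,0,0,0],[1,0.001,0,0,0]]';python3 -m pendant '[[1,0.001,0,0,0],[1,0.0,0,0,0]]'; python3 -m pendant '[[1,0.001,0,0,0],[1,0,0,0,0]]'
```

```text
time: 15.12
tool_pos: [0.5422, 0.0404, 0.0211]
tcp_rot: [[0.965, -0.263, -0.002], [-0.263, -0.965, -0.0], [-0.002, 0.0, -1.0]]
force: [-7.5, 0.6, 4.4]
grip_width: 0.0002
time: 15.28
tool_pos: [0.5435, 0.04, 0.0211]
tcp_rot: [[0.965, -0.263, -0.003], [-0.263, -0.965, -0.0], [-0.003, 0.001, -1.0]]
force: [-7.2, 0.7, 6.1]
grip_width: 0.0004
time: 15.45
tool_pos: [0.5444, 0.0398, 0.0211]
tcp_rot: [[0.965, -0.263, -0.003], [-0.263, -0.965, -0.0], [-0.003, 0.001, -1.0]]
force: [-7.1, 1.0, 4.6]
grip_width: 0.0006
time: 15.62
tool_pos: [0.5452, 0.0396, 0.0211]
tcp_rot: [[0.965, -0.262, -0.003], [-0.262, -0.965, -0.0], [-0.003, 0.001, -1.0]]
force: [-8.0, 1.1, 5.5]
grip_width: 0.0007
```

```bash
python3 -m pendant '[[1,0.001,0,0,0],[1,0.001,0,0,0],[1,0,0,0,0]]';python3 -m pendant '[[1,0.001,0,0,0],[1,0.001,0,0,0],[1,0,0,0,0]]';python3 -m pendant '[[1,0.001,0,0,0],[1,0.0,0,0,0]]'
python3 - <<'E'
from h import *
cv2.imwrite("pics/w7.png",cv2.resize(get_image("wrist")[0:250,200:440],None,fx=2.4,fy=2.4,interpolation=2))
E
```

```text
time: 15.87
tool_pos: [0.5468, 0.0392, 0.021]
tcp_rot: [[0.965, -0.262, -0.004], [-0.262, -0.965, -0.0], [-0.004, 0.001, -1.0]]
force: [-8.6, 1.6, 5.7]
grip_width: 0.0007
time: 16.12
tool_pos: [0.5484, 0.0387, 0.021]
tcp_rot: [[0.965, -0.262, -0.004], [-0.262, -0.965, -0.0], [-0.004, 0.001, -1.0]]
force: [-9.8, 1.7, 7.6]
grip_width: 0.0002
time: 16.28
tool_pos: [0.5491, 0.0386, 0.021]
tcp_rot: [[0.965, -0.262, -0.005], [-0.262, -0.965, -0.0], [-0.005, 0.001, -1.0]]
force: [-10.3, 2.3, 8.1]
grip_width: 0.0003
```

View pics/w7.png

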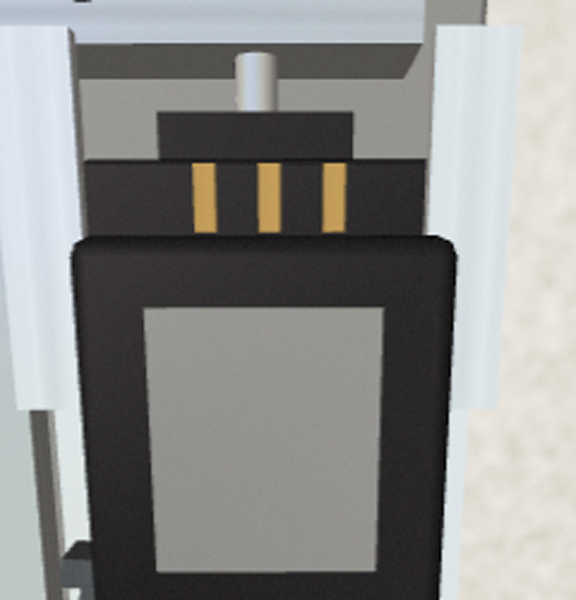

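The pack is on the pad and square (pad at (255,135) in the crop); the catch at (75,565) is still held open. I need about 2–3 mm more.

```bash
python3 -m pendant '[[1,0.001,0,0,0],[1,0,0,0,0]]';python3 -m pendant '[[1,0.001,0,0,0],[1,0,0,0,0]]';python3 -m pendant '[[1,0.001,0,0,0],[1,0.0,0,0,0],[1,0,0,0,0]]'
python3 - <<'E'
from h import *
cv2.imwrite("pics/w8.png",cv2.resize(get_image("wrist")[160:360,180:460],None,fx=2.4,fy=2.4,interpolation=2))
E
```

```text
time: 16.5
tool_pos: [0.55, 0.0383, 0.021]
tcp_rot: [[0.965, -0.262, -0.005], [-0.262, -0.965, -0.0], [-0.005, 0.001, -1.0]]
force: [-10.5, 1.4, 7.3]
grip_width: 0.0006
time: 16.67
tool_pos: [0.5509, 0.0381, 0.021]
tcp_rot: [[0.965, -0.262, -0.005], [-0.262, -0.965, -0.0], [-0.005, 0.001, -1.0]]
force: [-9.9, 2.4, 8.0]
grip_width: 0.0007
time: 16.92
tool_pos: [0.5517, 0.0379, 0.021]
tcp_rot: [[0.965, -0.262, -0.005], [-0.262, -0.965, -0.0], [-0.005, 0.001, -1.0]]
force: [-11.6, 1.7, 8.9]
grip_width: 0.0005
```

View pics/w8.png

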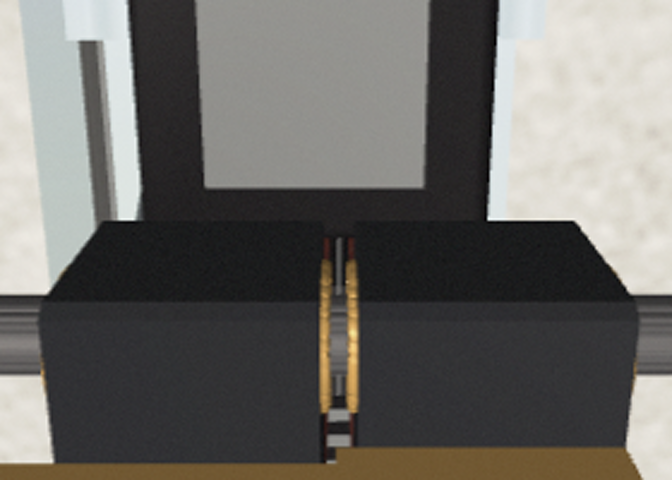

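The catch no longer shows over the rail at (111,165), where it would be if still open. Only a sliver remains at (137,205), so it has apparently snapped in. Easing back to check.

```bash
python3 -m pendant '[[1,-0.001,0,0,0],[1,-0.001,0,0,0],[1,-0.001,0,0,0],[1,-0.001,0,0,0]]';python3 -m pendant '[[1,-0.001,0,0,0],[1,-0.001,0,0,0],[1,-0.001,0,0,0],[1,0,0,0,0]]';python3 -m pendant '[[1,-0.003,0,0,0],[1,-0.006,0,0,0],[1,-0.01,0,0,0],[1,-0.02,0,0,0],[1,-0.02,0,0,0],[1,-0.02,0,0,0],[1,0,0,-0.03,0],[1,0,0,-0.03,0],[1,0,0,-0.03,0],[1,0,0,-0.03,0],[1,0,0,0,0],[1,0,0,0,0]]'
python3 - <<'E'
from h import *
s=r.state();import pickle;pickle.dump(s,open("w9.pkl","wb"));im=get_image("wrist");cv2.imwrite("pics/w9full.png",im)
cv2.imwrite("pics/w9.png",cv2.resize(im[0:220,220:420],None,fx=2.7,fy=2.7,interpolation=2))
E
```

```text
time: 17.3
tool_pos: [0.5495, 0.0385, 0.021]
tcp_rot: [[0.965, -0.263, -0.002], [-0.263, -0.965, 0.0], [-0.002, 0.0, -1.0]]
force: [-4.6, 1.1, 1.9]
grip_width: 0.0005
time: 17.63
tool_pos: [0.5479, 0.039, 0.0211]
tcp_rot: [[0.965, -0.263, 0.0], [-0.263, -0.965, 0.0], [0.0, -0.0, -1.0]]
force: [-3.3, 0.9, -1.2]
grip_width: 0.0005
time: 18.63
tool_pos: [0.4725, 0.0598, 0.1429]
tcp_rot: [[0.965, -0.263, 0.005], [-0.263, -0.965, -0.0], [0.005, -0.001, -1.0]]
force: [0.4, 0.5, 0.4]
grip_width: 0.0008
```

Viewer limit reached, so I'll check numerically: rear edge of the pack, and the catch as dark pixels behind it.

Run:
```python
from fit import *
s=pickle.load(open("w9.pkl","rb"));im=cv2.imread("pics/w9full.png")
a=np.radians(-15.2);u=np.array([np.cos(a),np.sin(a)]);n=np.array([-u[1],u[0]]);o=np.array([.60868,.02895])
# project model at origin guesses
for x in(-.015,-.011,-.007):
    X=[[*(o+u*(x+px)+n*y),z] for px,y,z in((-.04,0,.036),(-.036,0,.074),(.04,0,.036))]
    print(x,proj("wrist",X,s).round(1).tolist())
cat=lambda x,y,z:[*(o+u*x+n*y),z]
print("lip near end",proj("wrist",[cat(-.015,.031,.043)],s).round(1),"shut tip",proj("wrist",[cat(-.053,.0265,.03)],s).round(1),"pin",proj("wrist",[cat(-.093,.049,.035)],s).round(1))
g=im.max(2);print("col",[(r_,int(g[r_,322])) for r_ in range(100,220,2)])
for y in range(120,215,2): print(y,"".join("#" if v<60 else "+" if v<120 else "." if v<180 else " " for v in g[y,240:400]))
```

```text
-0.015 [[313.5, 100.1], [312.2, 90.3], [312.9, -8.9]]
-0.011 [[313.5, 95.1], [312.2, 84.3], [312.9, -14.8]]
-0.007 [[313.5, 90.0], [312.1, 78.3], [312.9, -20.8]]
lip near end [[273.2  45.6]] shut tip [[282.5  98.2]] pin [[257.2 146.3]]
col [(100, 125), (102, 125), (104, 128), (106, 127), (108, 127), (110, 125), (112, 125), (114, 126), (116, 125), (118, 125), (120, 124), (122, 126), (124, 124), (126, 126), (128, 125), (130, 125), (132, 125), (134, 128), (136, 124), (138, 125), (140, 125), (142, 125), (144, 126), (146, 128), (148, 125), (150, 126), (152, 125), (154, 125), (156, 123), (158, 126), (160, 126), (162, 126), (164, 125), (166, 126), (168, 125), (170, 36), (172, 37), (174, 126), (176, 126), (178, 32), (180, 34), (182, 125), (184, 125), (186, 30), (188, 36), (190, 125), (192, 124), (194, 34), (196, 31), (198, 124), (200, 125), (202, 34), (204, 31), (206, 125), (208, 125), (210, 124), (212, 123), (214, 126), (216, 125), (218, 196)]
120    ...............+++...   .+++++++##+...............................................................................                            
[... 7037 characters left out ...]
............................. ...  .....                                 
208         ...............   ..++++++..++.............................................................................  ...   ....                                 
210         ................  ..++++++...+............................................................................   ...   ....                                 
212          ...............  ..+++++++..+............................................................................   ...  .....                                 
214          ...............  ..+.+++++..++............................................................................  ...   ....
```

Catch visible, leaning well inward over the channel. Looking at the rows above.

Run:
```python
from fit import *
im=cv2.imread("pics/w9full.png");g=im.max(2)
for y in range(60,124,1): print(y,"".join("#" if v<50 else "+" if v<112 else "." if v<180 else " " for v in g[y,245:365]))
s=pickle.load(open("w9.pkl","rb"))
a=np.radians(-15.2);u=np.array([np.cos(a),np.sin(a)]);n=np.array([-u[1],u[0]]);o=np.array([.60868,.02895])
for y in range(60,100): pass
```

```text
60 ..........+++...         .+.+#################+................................................++#################+     
61 ..........+++...         .+.+#################+................................................++#################+     
62 ..........+++...         .+.+#################+................................................++#################+     
63 ..........+++...         .+.+#################+................................................+##################+     
64 ..........+++...         .+.+#################+................................................+##################+     
65 ..........+++...         .+.++################+................................................+##################+     
66 ..........+++...         .+.++################+................................................+##################+     
67 ..........+++...         .+.++################+................................................+##################+     
68 ..........+++...         .+.++################+++++..+++.+.++++++++.++++++++++++++++++++++++++++#########
[... 6151 characters left out ...]
...........................................................................        
119 .............+++...    ++++++++#+...............................................................................        
120 .............+++...   .+++++++##+...............................................................................        
121 .............+++...   ++++++++##................................................................................        
122 .............+++...  .++++++++#+................................................................................        
123 .............+++...  .+++++++#+.................................................................................
```

The catch tip is fully back in the channel: inner edge at column ~285, against 282.5 predicted for shut. It sits directly behind the pack's rear face (row 97), so the pack is latched. The robot is clear and reads zero force.

```bash
python3 -m pendant '[[1,0,0,-0.03,0],[1,0,0,-0.02,0],[1,0,0,0,0],[1,0,0,0,0]]'; python3 -c "
from station import r
print(r.close_job())"
```

```text
time: 19.02
tool_pos: [0.4714, 0.0596, 0.1906]
tcp_rot: [[0.965, -0.263, 0.0], [-0.263, -0.965, -0.0], [0.0, 0.0, -1.0]]
force: [-0.0, -0.0, -0.2]
grip_width: 0.0005
the job is handed in; nothing more can be done
None
```

The battery pack is in the dock and latched, and I handed the job in at 19 s of robot time. I gripped the black pack by its upper body and set it down in the dock mouth, terminals first. Then I let go and pushed it in low on its rear face with the closed fingers, about 2 N along the rails and at most about 12 N (sideways) against the pad. I stopped about 10 mm into the pad's travel, short of the solid stop, and backed away.

**Last checks**
- **Catch:** the final wrist image shows its tip swung back into the channel, directly behind the pack's rear face. Its inner edge is at column 285, against 282.5 predicted for shut.
- **Pack position:** the pack's origin is at about dock x = −12.5 mm, which fits a head clamped roughly 11–13 mm toward the mouth.
- **Robot:** it is clear of everything and the force reads about zero.

**Not confirmed**
- **By eye:** I had used all 12 picture views, so I checked that last image from its pixel values only.
- **Force while backing off:** it still read about 3 N after 4 mm, and I took that to be the pad pushing the pack back onto the catch.
- **Bystanders:** I did not look at them again at the end. The arm met no unexpected force on any move.

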